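# Unload the drilled chest posts and lay them show face up

## Task

Slide the clear guard of the drilling jig fully open, raise each post that is in the jig with its red ejector lever, take it out and lay it flat on the green rubber mat, turned over so that its dark veneered face is on top. When all the posts lie so on the mat, slide the guard fully shut again. Do not disturb the hammer, the glue bottle or the tin.

Things in the scene. Friction and masses are not known exactly. Their poses are not given: they have to be found in the camera images.
- jig: Grey drilling jig, fixed. Origin: centre of its underside; x points away from the robot, y left. Block 130 (x) x 250 (y) mm, top face 75 mm above the bench. Three pockets 103 x 43 mm, long way along x, at x = 0, y = -90, 0, +90 mm, each with one post or none, seated flush with the top, too deep to grip. Rails at y = +-140 mm, 62 mm high, x = -85 to +260 mm, carry the guard.
- guard (a joint): Clear hood over the pockets: 0 m = fully shut, 0.17 m = fully open (slid away from the robot along jig +x). Up to 30 mm open at the start. Needs 2 to 3 N, stays where it is left. Hood 160 x 290 mm, top 95 mm above the bench; shut, it covers jig x = -85 to +75 mm.
- guard_handle (a point): Centre of the hood's yellow bar handle, which stands above its edge nearest the robot: 14 mm thick (jig x), 110 mm long (jig y), 16 mm high, 132 mm above the bench, with 29 mm of free space under it. Shut, it is at jig x = -75 mm.
- eject_right (a joint): Red ejector lever of the pocket at jig y = -90 mm: 0 rad = up (post seated), 0.6 rad = pressed fully down. Pressing lifts the plate under the post by 50 mm per rad, so 30 mm in all: the post then stands 30 mm proud. Takes 4 to 7 N at the pad; the lever and the plate stay where they are left.
- eject_right_pad (a point): Top of the red pad (26 x 34 mm) at the end of that lever, on the robot's side of the jig: jig x = -122, y = -90 mm, 81 mm above the bench when up and about 51 mm when pressed; its axle is level, along jig y, at jig x = -76 mm, 56 mm above the bench.
- eject_mid (a joint): Red ejector lever of the pocket at jig y = +0 mm: 0 rad = up (post seated), 0.6 rad = pressed fully down. Pressing lifts the plate under the post by 50 mm per rad, so 30 mm in all: the post then stands 30 mm proud. Takes 4 to 7 N at the pad; the lever and the plate stay where they are left.
- eject_mid_pad (a point): Top of the red pad (26 x 34 mm) at the end of that lever, on the robot's side of the jig: jig x = -122, y = +0 mm, 81 mm above the bench when up and about 51 mm when pressed; its axle is level, along jig y, at jig x = -76 mm, 56 mm above the bench.
- eject_left (a joint): Red ejector lever of the pocket at jig y = +90 mm: 0 rad = up (post seated), 0.6 rad = pressed fully down. Pressing lifts the plate under the post by 50 mm per rad, so 30 mm in all: the post then stands 30 mm proud. Takes 4 to 7 N at the pad; the lever and the plate stay where they are left.
- eject_left_pad (a point): Top of the red pad (26 x 34 mm) at the end of that lever, on the robot's side of the jig: jig x = -122, y = +90 mm, 81 mm above the bench when up and about 51 mm when pressed; its axle is level, along jig y, at jig x = -76 mm, 56 mm above the bench.
- post_a: Wooden corner post, square bar 40 x 40 mm, 100 mm long, about 0.13 kg; origin at its centre, x along its length. Pale, except for one long face veneered almost black (7 mm thick, seen on the ends as a dark strip): this show face is on the post's own +y side. It starts in one of the jig's pockets with its own z up, or is absent (None).
- post_b: Wooden corner post, square bar 40 x 40 mm, 100 mm long, about 0.13 kg; origin at its centre, x along its length. Pale, except for one long face veneered almost black (7 mm thick, seen on the ends as a dark strip): this show face is on the post's own -z side. It starts in one of the jig's pockets with its own z up, or is absent (None).
- post_c: Wooden corner post, square bar 40 x 40 mm, 100 mm long, about 0.13 kg; origin at its centre, x along its length. Pale, except for one long face veneered almost black (7 mm thick, seen on the ends as a dark strip): this show face is on the post's own -y side. It starts in one of the jig's pockets with its own z up, or is absent (None).
- mat: Fixed dark green rubber mat, non-slip, 260 (x) x 400 (y) mm, 4 mm thick; origin at the centre of its underside, on the bench. A post pushed sideways near its top edge tips over on it rather than sliding.
- hammer: Bystander: hammer lying on the bench beyond the mat, about 260 mm long; origin at the underside near the middle. Leave alone.
- glue: Bystander: white glue bottle, 60 mm across, 130 mm tall, standing at one side of the work; origin at the centre of its underside. Leave alone.
- tin: Bystander: steel tin, 76 mm across, 70 mm tall, standing at one side of the work; origin at the centre of its underside. Leave alone.

How it is judged:
On the way, in this order (a step that is already met when the one before it is completed fails the run):
1. the guard is slid fully open (value of joint guard above 0.155 m), for 0.2 s.
2. every post lies flat on the mat, dark face up (x of post_a in the frame of mat between -0.115 and 0.115 m and y of post_a in the frame of mat between -0.185 and 0.185 m and height (world z) of post_a between 0.02 and 0.029 m and angle between post_a's own y axis and vertical below 0.1 rad and x of post_b in the frame of mat between -0.115 and 0.115 m and y of post_b in the frame of mat between -0.185 and 0.185 m and height (world z) of post_b between 0.02 and 0.029 m and angle between post_b's own z axis and vertical above 3.04 rad and x of post_c in the frame of mat between -0.115 and 0.115 m and y of post_c in the frame of mat between -0.185 and 0.185 m and height (world z) of post_c between 0.02 and 0.029 m and angle between post_c's own y axis and vertical above 3.04 rad and linear speed of each of post_a, post_b, post_c below 0.02 m/s), for 0.3 s.
3. the guard is slid fully shut (value of joint guard below 0.012 m), for 0.2 s.
At the end, for the whole second after the job is handed in: Every post that is there lies flat and still on the mat (its centre at least 15 mm inside the mat's edges), dark face up to within 0.1 rad, and the guard is shut to within 12 mm (all of step 2 and value of joint guard below 0.012 m); the robot touches nothing.
It fails at once if the hammer is moved by more than 30 mm or knocked over (distance of hammer from where it was at the start of the episode above 0.03 m).
It fails at once if the glue is moved by more than 30 mm or knocked over (distance of glue from where it was at the start of the episode above 0.03 m or angle between glue's own z axis and vertical above 0.5 rad).
It fails at once if the tin is moved by more than 30 mm or knocked over (distance of tin from where it was at the start of the episode above 0.03 m or angle between tin's own z axis and vertical above 0.5 rad).
Of post_a, post_b, post_c only 2 to 3 are there at a start; the rules pass over those that are not, and their reading is None.
At some moment in a run one of post_a, post_b, post_c may be knocked a few centimetres aside while the robot is not near it.
Once in a run the grip may slacken for a moment while it holds something.
It also fails if it takes over 210 s, if anything falls off the work surface, if the arm or the gripper's body presses on something with over 40 N, if the wrist force passes 120 N, or if a joint passes its speed limit or range.

## Robot

A 6-joint arm with a two-finger parallel gripper is mounted at the origin on the work surface. World frame = base frame: x ahead of the robot, y to its left, z up, the work surface at z = 0. Lengths are in m, angles in rad, forces in N, time in s.
With the tool pointing down it reaches from about 0.225 to 0.875 m from the base axis. Payload 3.4 kg.
Tool frame: the origin (TCP) lies midway between the tips of the shut fingers; the grasp point (between the pads) lies behind it (bot.grip_depth is the z of the grasp point in the tool frame, in m); z points along the fingers, y is the line along which they close (so a half turn about z gives the same grasp; the last joint's range is limited). The gripper opens to 85 mm and grips with 20 to 120 N. Pads are 22 mm wide; open, the fingers measure 114 mm over their backs; the gripper's body (76 mm by 85 mm) begins 54 mm behind the grasp point. The pads swing forward as they close: fully open they stand 13 mm farther back than shut.
Start: joints at [-1.458, 0.276, 1.505, -0, 1.361, -0.121], TCP at [0.133, -0.559, 0.231] pointing down, gripper open.
Joint ranges: [-2.89, 2.89], [-0.75, 2.08], [0.22, 2.7], [-1.18, 4.32], [0.11, 2.71], [-2.7, 2.7]. Speed limits (rad/s): [2.57, 2.57, 3.14, 3.14, 3.14, 3.14].

## Interface

Orientations are given as a unit quaternion [x, y, z, w].
In Python, from station import bot gives the robot as it stands. The module is installed in compiled form; this text tells all that it offers. Calls block until the motion is done:
- bot.move_ptp(position, orientation): joint-space move of the TCP to a pose.
- bot.movel(position, orientation=None, v=0.15, threshold=None): straight line of the TCP; orientation=None keeps the orientation; v is the mean speed in m/s. With threshold (N) it stops when the force on the tool has changed by that much, and returns True; else False.
- bot.set_joints(angles): joint-space move.
- bot.grip(opening, f_grip=None): finger opening in m; f_grip is the grip in N (None keeps the last); returns when the fingers have stopped.
- bot.wait(seconds).
- bot.inverse_kinematics(position, orientation): joint angles nearest the present ones, or None.
- bot.grab_frame(name): name is "side" or "top"; returns the picture (480x640x3 uint8, red, green, blue); there is no depth.
- bot.calibration(name): a dict with "mtx" (3x3 intrinsics, pixels), "k1" (the pictures are not rectified: a ray, as slopes to the right and down, at radius r is drawn at 1 + k1 r^2 times it, then the intrinsics apply), "rvec" (rotation vector, rad) and "tvec" (3), from world to camera coordinates, as OpenCV has them. Camera axes: x right, y down, z forward; pixel columns grow to the right and rows downward; lengths in m; the calibration is good to about 2 mm. A picture is of the moment at which its call begins. calibration takes no time and is no camera call.
A pose or a line that the arm cannot do raises bot.Unreachable and nothing moves.
- bot.close_job(): hands the job in; it is judged then, once.
Readings, each from a call of its own:
- bot.read_time_s(): time.
- bot.read_joint_pos(): joint angles.
- bot.read_dq(): joint speeds.
- bot.read_joint_efforts(): joint torques, N m.
- bot.read_tcp_pos(): TCP position.
- bot.read_tcp_rot(): TCP orientation.
- bot.read_wrist_force(): force on the tool from outside, world axes, zero at the start.
- bot.read_wrist_torque(): the same for the moment, N m.
- bot.read_finger_gap(): finger opening in m.
- bot.read_grip_force(): force on a finger pad.
Only numpy, scipy, OpenCV 4.12 (cv2) and the standard library are available. Lean on these libraries where they do the work, as an engineer would, in place of code of your own. Each camera call takes 0.05 s, during which the arm holds its last target. There are 200 camera calls.

## Working session

There is one attempt and no reset: what is moved stays moved. The work goes in short steps, each a Python script; the robot and the scene stay as the last script left them, time stands still between calls to the robot, and variables do not carry over. Pictures are saved under pics/ and viewed, at most 14 in all, crops included, and the job is handed in when it is done.

```bash
mkdir -p pics; python3 - <<'E'
from station import bot
import cv2,numpy as np
for n in("top","side"):
    cv2.imwrite(f"pics/{n}0.png",bot.grab_frame(n)[:,:,::-1]); c=bot.calibration(n)
    R=cv2.Rodrigues(np.array(c["rvec"],float))[0]; print(n,c,(-R.T@np.array(c["tvec"]).ravel()).round(3))
print(bot.grip_depth,bot.read_tcp_rot(),bot.read_time_s())
E
```

```text
top {'mtx': array([[558.37241773,   0.        , 322.35712863],
       [  0.        , 558.37241773, 235.75907901],
       [  0.        ,   0.        ,   1.        ]]), 'k1': -0.023027422796513857, 'rvec': array([ 2.15453633, -2.19252481,  0.09882993]), 'tvec': array([0.02442023, 0.58666323, 1.67206381])} [0.431 0.013 1.719]
side {'mtx': array([[599.889765  ,   0.        , 316.95961996],
       [  0.        , 599.889765  , 246.55148513],
       [  0.        ,   0.        ,   1.        ]]), 'k1': -0.12598704186721568, 'rvec': array([ 2.38921716, -0.34932343,  0.1484866 ]), 'tvec': array([-0.55270218,  0.17909576,  1.78593193])} [ 0.206 -1.171  1.454]
-0.0187 [ 9.93175390e-01  1.16627281e-01  1.42822401e-05 -8.49691632e-04] 0.1
```

View pics/top0.png

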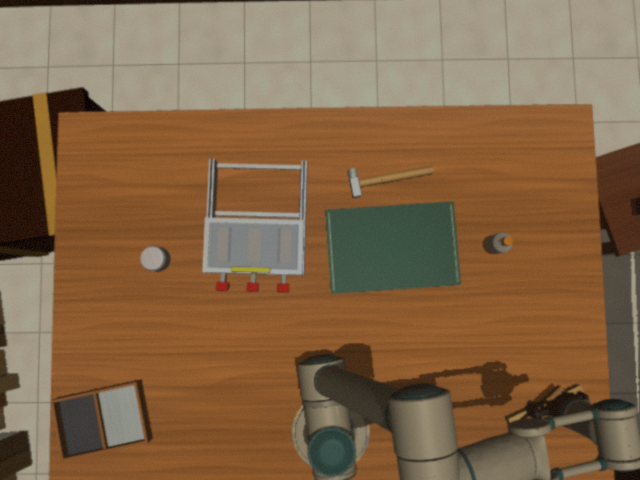

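View pics/side0.png

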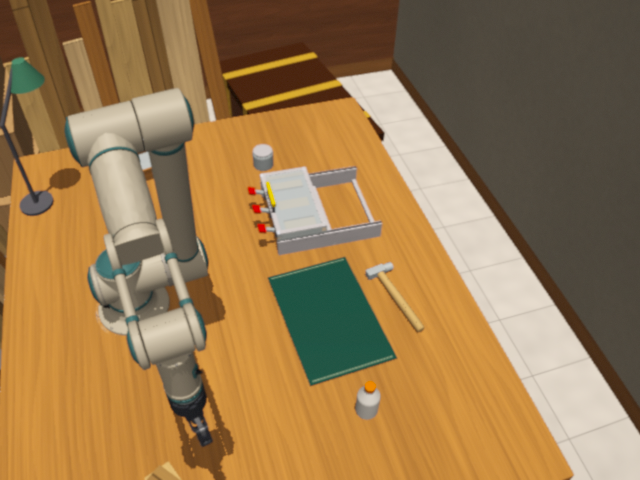

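Top view: the jig is at about (255,247) with its pads at (222,287), (252,288) and (283,288). The mat is centred at about (393,247), the hammer lies beyond it, and the glue is at (500,243) and the tin at (153,259). I'll zoom in on both views.

```bash
cat > h.py <<'E'
from station import bot
import cv2,numpy as np
from scipy.spatial.transform import Rotation as Rn
def cal(n):
    c=bot.calibration(n); return np.array(c["mtx"]),c["k1"],cv2.Rodrigues(np.array(c["rvec"],float))[0],np.array(c["tvec"]).ravel()
def px2w(n,uv,z):
    K,k,R,t=cal(n)
    p=cv2.undistortPoints(np.array(uv,float).reshape(-1,1,2),K,np.array([k,0,0,0]))[:,0]
    d=np.c_[p,np.ones(len(p))]@R; o=-R.T@t
    return (o+d*((z-o[2])/d[:,2])[:,None])
def w2px(n,P):
    K,k,R,t=cal(n)
    return cv2.projectPoints(np.array(P,float).reshape(-1,1,3),cv2.Rodrigues(R)[0],t,K,np.array([k,0,0,0]))[0][:,0]
def blobs(n,img,lo,hi,amin=15):
    hsv=cv2.cvtColor(img,cv2.COLOR_RGB2HSV); m=cv2.inRange(hsv,np.array(lo),np.array(hi))
    k,_,s,c=cv2.connectedComponentsWithStats(m)
    return m,[(s[i,4],c[i].round(2)) for i in range(1,k) if s[i,4]>=amin]
def down(yaw):  # tool pointing down, tool y axis along world direction yaw+90deg
    return (Rn.from_euler('z',yaw)*Rn.from_euler('x',np.pi)).as_quat()
def snap(name,crops,s):
    out=[]
    for n,(x0,y0,x1,y1) in crops:
        out.append(cv2.resize(bot.grab_frame(n)[y0:y1,x0:x1,::-1],None,fx=s,fy=s,interpolation=cv2.INTER_CUBIC))
    h=max(o.shape[0] for o in out)
    cv2.imwrite(f"pics/{name}.png",np.hstack([cv2.copyMakeBorder(o,0,h-o.shape[0],0,0,cv2.BORDER_CONSTANT) for o in out]))
E
python3 - <<'E'
from h import *
im=bot.grab_frame("top")
m,b=blobs("top",im,(0,170,110),(6,255,255));print("red",b,[px2w("top",x[1],.081)[0].round(4) for x in b])
m,b=blobs("top",im,(24,150,120),(34,255,255));print("yel",b,[px2w("top",x[1],.132)[0].round(4) for x in b])
m,b=blobs("top",im,(65,80,20),(90,255,160),3000);print("green",b)
c=max(cv2.findContours(m,0,2)[0],key=cv2.contourArea)
bx=cv2.boxPoints(cv2.minAreaRect(c));w=px2w("top",bx,.004);print(w.round(4),w.mean(0))
snap("c1",[("top",(190,145,330,305)),("side",(230,150,390,280))],2.6)
E
```

```text
red [(np.int32(90), array([221.49, 285.91])), (np.int32(85), array([251.96, 286.62])), (np.int32(88), array([282.91, 287.41]))] [array([0.4399, 0.3118, 0.081 ]), array([0.4363, 0.2225, 0.081 ]), array([0.4325, 0.132 , 0.081 ])]
yel [(np.int32(127), array([250.08, 269.09]))] [array([0.4858, 0.2211, 0.132 ])]
green []
[[-0.1093 -0.0184  0.004 ]
 [-0.0512 -0.0366  0.004 ]
 [-0.06   -0.0661  0.004 ]
 [-0.1181 -0.0477  0.004 ]] [-0.08464135 -0.04219358  0.004     ]
```

View pics/c1.png

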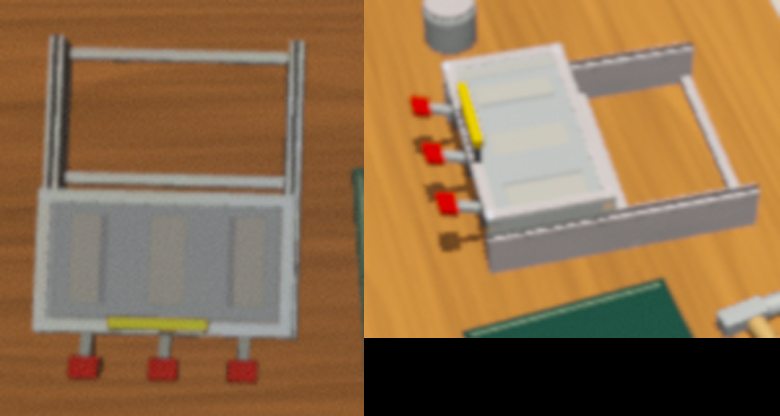

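All three posts are there. The left one's dark strip faces −y, the right one's faces +y, and the middle one's is probably underneath. Next I'll open the guard and press the levers.

```bash
cat >> h.py <<'E'
JY=-0.041; J0=np.array([.5582,.2175])
def jig(x,y,z):
    c,s=np.cos(JY),np.sin(JY); return [J0[0]+c*x-s*y,J0[1]+s*x+c*y,z]
QJ=down(JY)
E
python3 - <<'E'
from h import *
im=bot.grab_frame("top")
print(cv2.cvtColor(im,cv2.COLOR_RGB2HSV)[247,393])
m=cv2.inRange(cv2.cvtColor(im,cv2.COLOR_RGB2HSV),np.array((65,80,20)),np.array((95,255,160)));m[:190]=0;m[310:]=0;m[:,:310]=0;m[:,480:]=0
m=cv2.morphologyEx(m,cv2.MORPH_OPEN,np.ones((5,5)))
c=max(cv2.findContours(m,0,2)[0],key=cv2.contourArea);bx=cv2.boxPoints(cv2.minAreaRect(c));w=px2w("top",bx,.004);print(bx,w.round(4),w.mean(0))
bot.grip(0,30)
p=bot.read_tcp_pos(); bot.movel([p[0],p[1],.3],v=.2)
bot.move_ptp(jig(-.125,0,.25),QJ)
bot.movel(jig(-.125,0,.118),v=.15)
print(bot.movel(jig(.079,0,.118),v=.08,threshold=14),bot.read_tcp_pos(),bot.read_wrist_force())
bot.movel(jig(.07,0,.118));bot.movel(jig(.06,0,.2),v=.2)
for y in(-.09,0,.09):
    bot.movel(jig(-.125,y,.14),v=.25)
    print(bot.movel(jig(-.125,y,.046),v=.05,threshold=18),bot.read_tcp_pos(),bot.read_wrist_force())
    bot.movel(jig(-.125,y,.14),v=.2)
bot.movel(jig(-.15,0,.3),v=.25); bot.move_ptp([.3,-.35,.3],down(-1.))
print(bot.read_time_s())
snap("c2",[("top",(190,145,330,305)),("side",(230,150,390,280))],2.6)
E
```

```text
[69 70 84]Traceback (most recent call last):
  File "<stdin>", line 6, in <module>
ValueError: max() iterable argument is empty
```

```bash
python3 - <<'E'
from h import *
im=bot.grab_frame("top")
m=cv2.inRange(cv2.cvtColor(im,cv2.COLOR_RGB2HSV),np.array((50,30,20)),np.array((100,255,200)));m[:190]=0;m[310:]=0;m[:,:310]=0;m[:,480:]=0
m=cv2.morphologyEx(m,cv2.MORPH_OPEN,np.ones((5,5)))
c=max(cv2.findContours(m,0,2)[0],key=cv2.contourArea);bx=cv2.boxPoints(cv2.minAreaRect(c));w=px2w("top",bx,.004);print(bx,w.round(4),w.mean(0))
bot.grip(0,30)
p=bot.read_tcp_pos(); bot.movel([p[0],p[1],.3],v=.2)
bot.move_ptp(jig(-.125,0,.25),QJ)
bot.movel(jig(-.125,0,.118),v=.15)
print(bot.movel(jig(.079,0,.118),v=.08,threshold=14),bot.read_tcp_pos(),bot.read_wrist_force())
bot.movel(jig(.07,0,.118));bot.movel(jig(.06,0,.2),v=.2)
for y in(-.09,0,.09):
    bot.movel(jig(-.125,y,.14),v=.25)
    print(bot.movel(jig(-.125,y,.046),v=.05,threshold=18),bot.read_tcp_pos(),bot.read_wrist_force())
    bot.movel(jig(-.125,y,.14),v=.2)
bot.movel(jig(-.15,0,.3),v=.25); bot.move_ptp([.3,-.35,.3],down(-1.))
print(bot.read_time_s())
snap("c2",[("top",(190,145,330,305)),("side",(230,150,390,280))],2.6)
E
```

```text
[[325.6663  210.3277 ]
 [452.99625 201.69516]
 [458.55417 283.6743 ]
 [331.2242  292.30682]] [[ 0.6681  0.0026  0.004 ]
 [ 0.6882 -0.3932  0.004 ]
 [ 0.4344 -0.4004  0.004 ]
 [ 0.4151 -0.0099  0.004 ]] [ 0.55144284 -0.20024572  0.004     ]
False [0.63705583 0.21430449 0.11813557] [-1.91184414 -0.03052681 -0.92388957]
True [0.42726356 0.13273522 0.05208233] [-1.73893008 -1.04646493  9.65584663]
True [0.43099456 0.222623   0.05219362] [-2.16177927 -0.33298306  8.31285729]
True [0.4349042  0.31264146 0.05231772] [-2.10651093 -1.40450502  7.30624636]
20.6833
```

View pics/c2.png

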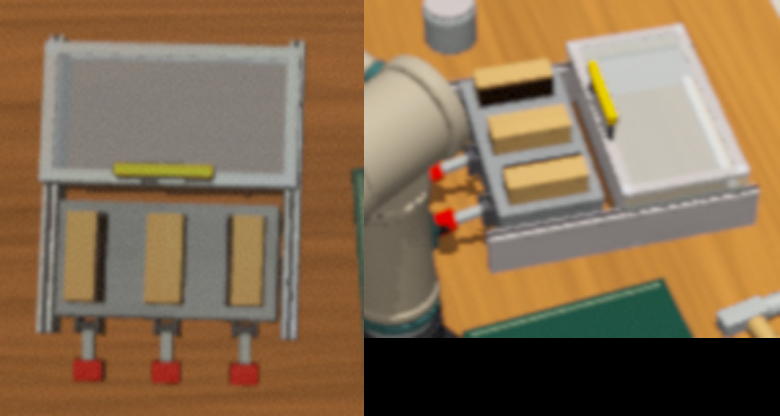

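The guard is open and all three posts are raised. Left has its dark face at −y (post c), middle has it underneath (b), and right has it at +y (a). I'll move the right one first and tip it toward −y.

```bash
cat >> h.py <<'E'
MY=.05; M0=np.array([.5514,-.2002])
def mat(x,y,z):
    c,s=np.cos(MY),np.sin(MY); return [M0[0]+c*x-s*y,M0[1]+s*x+c*y,z]
QM=down(MY); QP=down(MY+np.pi/2)
def park(): 
    p=bot.read_tcp_pos(); bot.movel([p[0],p[1],max(p[2],.2)],v=.25); bot.move_ptp([.3,-.35,.3],down(-1.))
def locate():
    "posts on the mat: (mat x, mat y, yaw in mat frame, size, dark share)"
    im=bot.grab_frame("top"); hsv=cv2.cvtColor(im,cv2.COLOR_RGB2HSV)
    reg=np.zeros(im.shape[:2],np.uint8)
    cv2.fillPoly(reg,[w2px("top",[mat(a*.124,b*.194,.004) for a,b in((1,1),(1,-1),(-1,-1),(-1,1))]).astype(np.int32)],255)
    tan=cv2.inRange(hsv,np.array((5,60,90)),np.array((28,255,255))); dark=cv2.inRange(hsv,np.array((0,0,0)),np.array((180,255,42)))
    m=cv2.morphologyEx((tan|dark)&reg,cv2.MORPH_OPEN,np.ones((3,3))); r=[]
    for c in cv2.findContours(m,0,2)[0]:
        if cv2.contourArea(c)<150: continue
        w=px2w("top",cv2.boxPoints(cv2.minAreaRect(c)),.044)[:,:2]; e=w[1]-w[0],w[2]-w[1]
        L=max(e,key=np.linalg.norm); q=np.zeros_like(m); cv2.drawContours(q,[c],-1,255,-1)
        d=w.mean(0)-M0; c_,s_=np.cos(MY),np.sin(MY); yaw=(np.arctan2(L[1],L[0])-MY+np.pi/2)%np.pi-np.pi/2
        r.append(np.round([c_*d[0]+s_*d[1],-s_*d[0]+c_*d[1],yaw,*sorted(map(np.linalg.norm,e)),(dark[q>0]>0).mean()],3).tolist())
    return r
def fetch(jy,my,mx=0.):
    bot.grip(.07,60); bot.move_ptp(jig(0,jy,.2),QJ); bot.movel(jig(0,jy,.078),v=.12)
    bot.grip(.03,60); g=bot.read_finger_gap(); bot.movel(jig(0,jy,.2),v=.12); print("gap",g,bot.read_finger_gap(),bot.read_grip_force())
    bot.move_ptp(mat(mx,my,.15),QM); print("gap",bot.read_finger_gap())
    print("down",bot.movel(mat(mx,my,.016),v=.07,threshold=8),bot.read_tcp_pos()[2],bot.read_finger_gap())
    bot.grip(.07); bot.movel(mat(mx,my,.16),v=.2)
def tip(mx,my,d,yaw=0.):
    "tip the post centred at mat (mx,my) toward d (+1: mat +y)"
    u=np.array([-np.sin(yaw),np.cos(yaw)])*d; P=lambda s,z:mat(mx+u[0]*s,my+u[1]*s,z)
    q=down(MY+yaw+(np.pi/2 if TURN>0 else -np.pi/2))
    bot.grip(.04); bot.move_ptp(P(-.048,.15),q); bot.movel(P(-.048,.030),v=.12)
    bot.movel(P(-.031+.022,.030),v=.06); bot.wait(.3); bot.movel(P(-.048,.035),v=.15); bot.movel(P(-.048,.15),v=.2)
TURN=1
E
python3 - <<'E'
from h import *
m,b=blobs("top",bot.grab_frame("top"),(24,150,120),(34,255,255));w=px2w("top",b[0][1],.132)[0][:2]-J0;print("guard",w[0]*np.cos(JY)+w[1]*np.sin(JY)+.075)
fetch(-.09,-.11); 
park(); print(locate(),bot.read_time_s())
E
```

```text
guard 0.17184634330993384
gap 0.03895815606202321 0.038983584698059334 63.362252712249756
gap 0.0388820663010258
down True 0.01803039917986436 0.03878989351725576
[[0.0, -0.113, -0.003, 0.036, 0.103, 0.0]] 32.2833
```

```bash
python3 - <<'E'
from h import *
for a in(1,-1): print(bot.inverse_kinematics(mat(0,-.06,.15),down(MY+a*np.pi/2)))
import h
r=locate()[0]; h.TURN=-1
tip(r[0],r[1],-1,r[2])
park(); print(locate(),bot.read_time_s())
snap("c3",[("top",(310,190,470,310)),("side",(250,250,410,390))],2.4)
E
```

```text
[-0.55227732  0.38457706  1.54926369  0.          1.20775191 -0.60227732]
[-5.52277325e-01  3.84577056e-01  1.54926369e+00 -4.44089210e-16
  1.20775191e+00  2.53931533e+00]
[[0.0, -0.14, -0.011, 0.037, 0.102, 0.0]] 38.7917
```

View pics/c3.png

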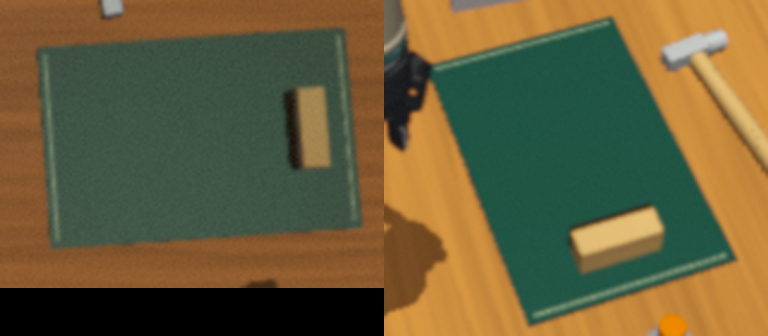

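The post slid without tipping; its dark face is still at +y in both views, at about (293,128) in the top crop. Finger friction held the rising face down. I'll move the post back, then push higher and follow the tipping arc.

```bash
cat >> h.py <<'E'
HW=.015; TURN=1
def regrasp(r,my,mx=0.):
    q=down(MY+r[2]); bot.grip(.07,60); bot.move_ptp(mat(r[0],r[1],.15),q); bot.movel(mat(r[0],r[1],.018),v=.12)
    bot.grip(.03,60); bot.movel(mat(r[0],r[1],.05),v=.12); print("gap",bot.read_finger_gap())
    bot.movel(mat(mx,my,.05),QM,v=.1); print("down",bot.movel(mat(mx,my,.014),v=.05,threshold=8),bot.read_tcp_pos()[2])
    bot.grip(.07); bot.movel(mat(mx,my,.16),v=.2)
def tip(mx,my,d,yaw=0.,h=.034,amax=55):
    u=np.array([-np.sin(yaw),np.cos(yaw)])*d; P=lambda s,z:mat(mx+u[0]*s,my+u[1]*s,z)
    bot.grip(0); bot.move_ptp(P(-.06,.15),down(MY+yaw+np.pi/2)); bot.movel(P(-.05,.004+h),v=.12)
    for a in np.radians([0,11,22,33,44,amax]):
        bot.movel(P(.02-.04*np.cos(a)+h*np.sin(a)-HW+.003,.004+.04*np.sin(a)+h*np.cos(a)),v=.05)
    bot.wait(.4); bot.movel(P(-.05,.09),v=.2); bot.movel(P(-.05,.16),v=.2)
E
python3 - <<'E'
from h import *
r=locate()[0]; regrasp(r,-.10); park(); r=locate();print(r);r=r[0]
tip(r[0],r[1],-1,r[2])
park(); print(locate(),bot.read_time_s())
E
```

```text
gap 0.038889922569299004
down True 0.01861367253466142
[[-0.001, -0.103, -0.003, 0.036, 0.103, 0.0]]
[] 55.875
```

```bash
python3 - <<'E'
from h import *
snap("c4",[("top",(310,190,470,310)),("side",(250,250,410,390))],2.4)
im=cv2.cvtColor(bot.grab_frame("top"),cv2.COLOR_RGB2HSV)
for y in(-.10,-.12,-.14,-.16):
    x,v=w2px("top",mat(0,y,.04))[0].astype(int); print(y,x,v,im[v,x])
E
```

```text
-0.1 426 243 [70 69 81]
-0.12 433 243 [ 16 116  46]
-0.14 439 242 [16 87 56]
-0.16 446 242 [ 14 105  61]
```

View pics/c4.png

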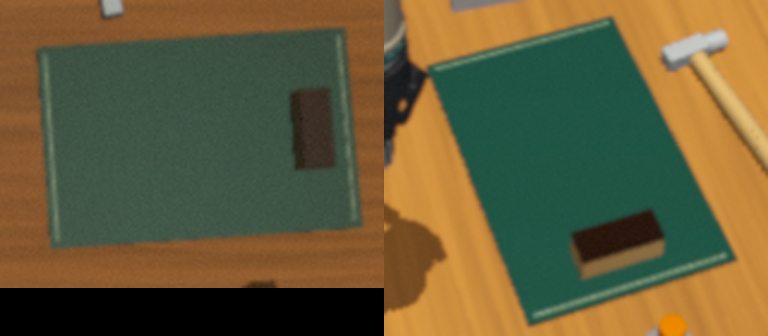

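Post a now lies dark face up at about (312,128) in the top crop. Post b is next, tipped twice.

```bash
cat >> h.py <<'E'
def locate():
    "posts on the mat: (mat x, mat y, yaw, short, long, isdark)"
    hsv=cv2.cvtColor(bot.grab_frame("top"),cv2.COLOR_RGB2HSV); reg=np.zeros(hsv.shape[:2],np.uint8); r=[]
    cv2.fillPoly(reg,[w2px("top",[mat(a*.126,b*.196,.004) for a,b in((1,1),(1,-1),(-1,-1),(-1,1))]).astype(np.int32)],255)
    for k,(lo,hi) in enumerate((((5,60,95),(30,255,255)),((0,40,0),(40,255,94)))):
        m=cv2.morphologyEx(cv2.inRange(hsv,np.array(lo),np.array(hi))&reg,cv2.MORPH_OPEN,np.ones((3,3)))
        for c in cv2.findContours(m,0,2)[0]:
            if cv2.contourArea(c)<150: continue
            w=px2w("top",cv2.boxPoints(cv2.minAreaRect(c)),.044)[:,:2]; e=w[1]-w[0],w[2]-w[1]
            L=max(e,key=np.linalg.norm); d=w.mean(0)-M0; c_,s_=np.cos(MY),np.sin(MY); yaw=(np.arctan2(L[1],L[0])-MY+np.pi/2)%np.pi-np.pi/2
            r.append(np.round([c_*d[0]+s_*d[1],-s_*d[0]+c_*d[1],yaw,*sorted(map(np.linalg.norm,e)),k],3).tolist())
    return r
E
python3 - <<'E'
from h import *
print(locate())
fetch(0,.04); park(); r=locate(); print(r)
r=[q for q in r if q[5]==0]
if len(r)==1 and r[0][3]>.03:
    r=r[0]; tip(r[0],r[1],-1,r[2]); park(); print(locate())
print(bot.read_time_s())
snap("c5",[("top",(310,190,470,310)),("side",(250,150,410,390))],2.2)
E
```

```text
[[-0.002, -0.14, -0.011, 0.049, 0.1, 1.0]]
gap 0.03895297450435342 0.03912284336575111 63.434211015701294
gap 0.03851527320496227
down True 0.018017938146018167 0.03915502177830792
[[0.001, 0.04, -0.001, 0.043, 0.102, 0.0], [-0.001, -0.14, -0.005, 0.05, 0.1, 1.0]]
[[0.001, -0.005, -0.009, 0.036, 0.102, 0.0], [-0.002, -0.14, -0.005, 0.05, 0.1, 1.0]]
76.9
```

View pics/c5.png

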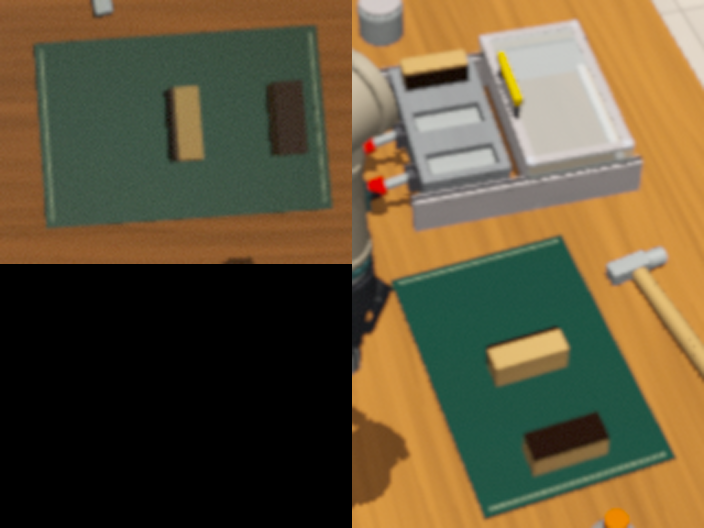

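Post b has tipped once: its dark side now faces +y, at about (172,125). I'll tip it again, then fetch c and tip it toward +y.

```bash
python3 - <<'E'
from h import *
r=[q for q in locate() if q[5]==0][0]
tip(r[0],r[1],-1,r[2]); park(); print(locate())
fetch(.09,.09); park(); r=locate(); print(r)
r=[q for q in r if q[5]==0 and q[3]>.03]
if len(r)==1 and abs(r[0][1]-.09)<.03:
    r=r[0]; tip(r[0],r[1],1,r[2]); park(); print(locate())
print(bot.read_time_s())
snap("c6",[("top",(310,190,470,310)),("side",(250,150,410,390))],2.2)
E
```

```text
[[-0.0, -0.042, -0.006, 0.047, 0.099, 1.0], [-0.001, -0.14, -0.017, 0.049, 0.099, 1.0]]
gap 0.03911701251401173 0.038681250599464645 63.41482400894165
gap 0.039121895695122526
down True 0.01803695036026688 0.03947161535322191
[[0.001, 0.093, -0.009, 0.037, 0.101, 0.0], [-0.0, -0.042, 0.0, 0.046, 0.099, 1.0], [-0.002, -0.14, -0.008, 0.049, 0.1, 1.0]]
[[0.001, 0.135, -0.073, 0.042, 0.099, 1.0], [-0.0, -0.042, -0.011, 0.047, 0.099, 1.0], [-0.002, -0.14, -0.021, 0.049, 0.1, 1.0]]
107.3083
```

View pics/c6.png

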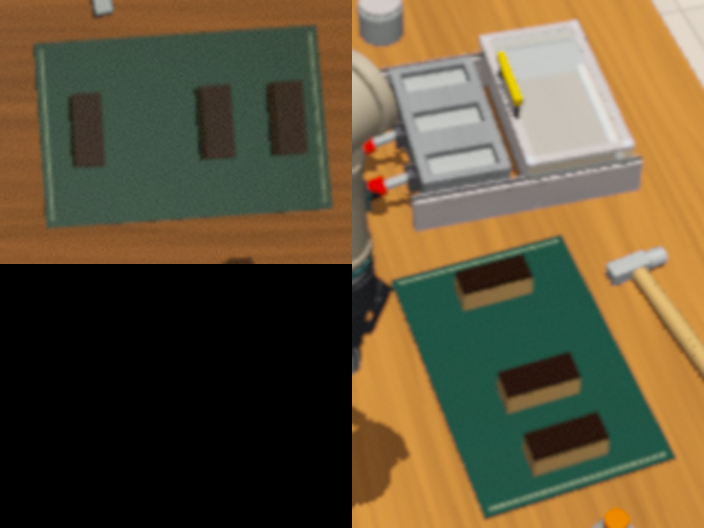

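All three posts lie dark face up at (87,130), (214,122) and (287,118) in the top crop. Time to shut the guard.

```bash
python3 - <<'E'
from h import *
bot.grip(0); bot.move_ptp(jig(.135,0,.22),QJ); bot.movel(jig(.135,0,.118),v=.15)
print(bot.movel(jig(-.059,0,.118),v=.08,threshold=14),bot.read_tcp_pos())
bot.movel(jig(-.045,0,.118)); bot.movel(jig(-.045,0,.25),v=.2); park()
m,b=blobs("top",bot.grab_frame("top"),(24,150,120),(34,255,255));w=px2w("top",b[0][1],.132)[0][:2]-J0;print("guard",w[0]*np.cos(JY)+w[1]*np.sin(JY)+.075)
print(locate(),bot.read_time_s())
snap("c7",[("top",(190,145,510,305)),("side",(230,150,390,400))],1.6)
E
```

```text
False [0.5036835  0.21980481 0.11832072]
guard 0.00197614103693082
[[0.001, 0.135, -0.073, 0.042, 0.099, 1.0], [0.0, -0.042, -0.006, 0.046, 0.1, 1.0], [-0.002, -0.14, -0.005, 0.049, 0.1, 1.0]] 117.075
```

View pics/c7.png

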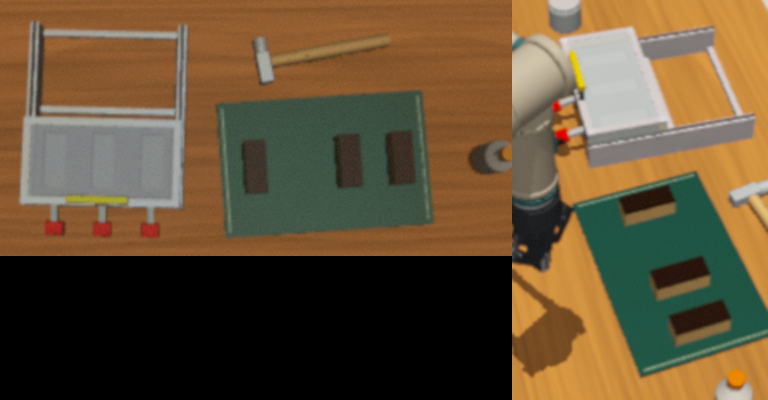

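The guard is shut, with the handle at (97,200), and the three posts lie dark face up on the mat. I'm handing the job in.

```bash
python3 -c "
from station import bot
print(bot.close_job())"
```

```text
the job is handed in; nothing more can be done
None
```

I handed the job in at about 117 s: all three posts lie flat on the mat dark face up, the guard is shut to within about 2 mm by the camera, and the hammer, glue and tin were left alone; no verdict was returned.

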